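Kit the clamping hardware of an electrolysis cell

TASK

Gather one set of clamping parts for the electrolysis cell in the black tray: the long tie rod in the long trough, the six-sided nut lying flat in the six-sided pocket, the aluminium sleeve standing over the post, and the black plug standing flange down in the round cup, each resting fully down on the floor of its seat. The short rod and the square nut do not belong to the set: leave them lying where they are.

Things in the scene. Friction and masses are not known exactly. Their poses are not given: they have to be found in the camera images.
- tie_rod: The long tie rod, 120 mm overall. Steel rod of 16 mm diameter with a hex nut (24 mm across flats, 13 mm thick, outer face 6 mm from the rod end) at each end, lying on the nuts, its axis 12 mm above the table. Origin: mid-length on the axis (centre of mass), x along the rod. About 0.22 kg.
- short_rod: The short tie rod, 80 mm overall, a look-alike that does not belong in the tray. Steel rod of 16 mm diameter with a hex nut (24 mm across flats, 13 mm thick, outer face 6 mm from the rod end) at each end, lying on the nuts, its axis 12 mm above the table. Origin: mid-length on the axis (centre of mass), x along the rod.
- hex_nut: Large loose six-sided steel nut lying flat, 36 mm across flats (42 mm across corners), 24 mm high, open bore of 20 mm. Origin: centre of its underside, z up; its flats face along x and at every 60 degrees from it. About 0.13 kg.
- square_nut: Large loose four-sided steel nut lying flat, 36 x 36 mm, 24 mm high, open bore of 20 mm; a look-alike that does not belong in the tray. Origin: centre of its underside, z up; its flats face along x and y.
- sleeve: Plain aluminium spacer sleeve (open tube) standing upright, 44 mm outside, 32 mm inside diameter, 40 mm high. Origin: centre of its underside, z up. About 0.08 kg.
- plug: Solid black plastic end plug standing on its flange: flange 40 mm diameter and 14 mm high, above it a neck of 30 mm diameter up to 36 mm high. Origin: centre of its underside, z up. About 0.06 kg.
- trough: Long shallow trough, seat of the long rod: inside 140 mm (x) by 52 mm (y), white walls 4 mm thick and 6 mm high above its floor. Fixed grey 148 x 66 mm plate, one of four side by side in a black tray (160 x 290 mm, rim 11 mm high), 70 mm between centres, same yaw, order in the row varies. Origin: centre of the level floor, 11 mm above the table; x along the 148 mm side, y along the row, z up.
- hex_pocket: Six-sided shallow pocket, seat of the hex nut: inside 58 mm across flats, white walls 3 mm thick and 6 mm high above its floor. Fixed grey 148 x 66 mm plate, one of four side by side in a black tray (160 x 290 mm, rim 11 mm high), 70 mm between centres, same yaw, order in the row varies. Origin: centre of the level floor, 11 mm above the table; x along the 148 mm side, y along the row, z up.
- post_seat: Seat of the sleeve: no walls, an upright metal post in the middle, 12 mm diameter, 18 mm high above the floor. Fixed grey 148 x 66 mm plate, one of four side by side in a black tray (160 x 290 mm, rim 11 mm high), 70 mm between centres, same yaw, order in the row varies. Origin: centre of the level floor, 11 mm above the table; x along the 148 mm side, y along the row, z up.
- round_cup: Round shallow cup, seat of the plug: inside 58 mm diameter, white wall 3 mm thick and 6 mm high above its floor. Fixed grey 148 x 66 mm plate, one of four side by side in a black tray (160 x 290 mm, rim 11 mm high), 70 mm between centres, same yaw, order in the row varies. Origin: centre of the level floor, 11 mm above the table; x along the 148 mm side, y along the row, z up.
There are look-alikes about, which are no part of the job. Leave any pink, purple or red look-alike of the plug alone.

How it is judged (in metres and radians):
At the end, for the whole second after the job is handed in: Rod in trough: centre within 16 mm, along it within 0.25 rad. Nut in hex pocket and plug in cup within 15 mm, sleeve over post within 13 mm, upright within 0.12 rad. All within 4 mm of fully down, at rest, released. Short rod and square nut within 20 mm of their starts (horizontal distance between tie_rod and trough below 0.016 m and z of tie_rod in the frame of trough between 0.008 and 0.016 m and linear speed of each of tie_rod, hex_nut, sleeve, plug below 0.02 m/s and angular speed of each of tie_rod, hex_nut, sleeve, plug below 0.3 rad/s and angle between the x axis of tie_rod and the x axis of trough, either way round below 0.25 rad and horizontal distance between hex_nut and hex_pocket below 0.015 m and z of hex_nut in the frame of hex_pocket between -0.004 and 0.004 m and angle between each of hex_nut, sleeve, plug's own z axis and vertical below 0.12 rad and horizontal distance between sleeve and post_seat below 0.013 m and z of sleeve in the frame of post_seat between -0.004 and 0.004 m and horizontal distance between plug and round_cup below 0.015 m and z of plug in the frame of round_cup between -0.004 and 0.004 m and distance of each of short_rod, square_nut from where it was at the start of the episode below 0.02 m); the robot touches nothing.
It fails at once if the short rod was displaced by more than 20 mm (distance of short_rod from where it was at the start of the episode above 0.02 m).
It fails at once if the square nut was displaced by more than 20 mm (distance of square_nut from where it was at the start of the episode above 0.02 m).
It also fails if it takes over 99 s, if anything falls off the work surface, if the arm or the gripper's body presses on something with over 40 N, if the wrist force passes 120 N, or if a joint passes its speed limit or range.

ROBOT

A 6-joint arm with a two-finger parallel gripper is mounted at the origin on the work surface. World frame = base frame: x ahead of the robot, y to its left, z up, the work surface at z = 0. Lengths are in m, angles in degrees, forces in N, time in s.
With the tool pointing down it reaches from about 0.375 to 0.9 m from the base axis. Payload 3.1 kg.
Tool frame: the origin (TCP) lies at the very end of the fingers, on their centre line; the grasp point (between the pads) lies 19 mm behind it; z points along the fingers, y is the direction in which the jaws open and shut (so a half turn about z gives the same grasp; the last joint's range is limited). The gripper opens to 87 mm and grips with 3 to 60 N. Pads are 19 mm wide; open, the fingers measure 117 mm over their backs; the gripper's body (75 mm by 190 mm) begins 51 mm behind the grasp point.
Start: joints at [58.585, 30.224, 82.088, -0, 67.689, -10.227], TCP at [0.226, 0.583, 0.223] pointing down, gripper open.
Joint ranges: [-176.69, 176.69], [-43.24, 126.21], [12.49, 139.97], [-82, 262], [0, 151.66], [-163.58, 163.58]. Speed limits (degrees/s): [159.86, 159.86, 180, 180, 180, 180].

INTERFACE

Orientations are given as a 3x3 rotation matrix whose columns are the frame's x, y, z axes.
In Python, from rig import read_state, capture, hand_in gives the robot as it stands. The module is installed in compiled form; this text tells all that it offers.
- The arm moves only by the tool move_arm, never from a script. Its arguments are lists of equal length, an entry for each row: "linear": the shift along the tool's x, y, z in cm, a list of three; "angular": the turn, a rotation vector about the tool's x, y, z in rad, a list of three; "fingers": the gripper command: -1 is fully open, 1 is shut, values between are in proportion. In form: {"linear": [[tx, ty, tz], ...], "angular": [[wx, wy, wz], ...], "fingers": [fingers, ...]}. A call has 1 to 12 rows; each row is the pose to reach, as a shift and turn from the pose measured when the call began, along the tool's axes at that moment; what a row does not reach only later rows make up. A row lasts 1/12 s, in which the tool goes at most 41.7 mm and 7.16 degrees, less where a joint would pass 70% of its speed; a pose out of reach is approached as far as the arm can. A call with a gripper value outside its range is refused whole. The fingers move at their own pace and stop on an object; the grip force is fixed at half the most. Time passes only in rows, so rows that repeat a pose let the fingers close. It gives the time, the measured TCP pose, the force and the opening at its end, in the units of the state.
- read_state(): the state, without advancing time (a new reading comes with each control period).
- capture(name): name is "scene" or "side" or "wrist"; returns a dict with "color" (384x512x3 uint8, red, green, blue), "fx", "fy", "cx", "cy" (pixels), "view" (4x4, takes a point from world to camera coordinates); the wrist camera has in their place "hand_eye" (4x4, takes a point from camera to tool coordinates, whose origin is the TCP and whose axes are the flange's). Camera axes: x right, y down, z forward; pixel columns grow to the right and rows downward; lengths in m; the calibration is good to about 2 mm. A picture is of the moment at which its call begins: read the wrist's pose just before it. There is no depth.
- hand_in(): hands the job in, once; it reports no verdict.
The state is a dict: "time_s": time; "joint_positions": joint angles; "qvel": joint speeds; "tau": joint torques, N m; "position": TCP position; "tcp_rot": TCP orientation; "force": force on the tool from outside, world axes, zero at the start; "moment": the same for the moment, N m; "opening": opening from 0.0 (shut) to 1.0 (fully open).
Only numpy, scipy, OpenCV 4.12 (cv2) and the standard library are available. Lean on these libraries where they do the work, as an engineer would, in place of code of your own. Each camera call takes 0.05 s, during which the arm holds its last target. There are 200 camera calls.

## Working session

There is one attempt and no reset: what is moved stays moved. The work goes in short steps, Python scripts to look and compute and a tool call to move; the robot and the scene stay as the last step left them, time stands still between calls to the robot, and variables do not carry over. Pictures are saved under pics/ and viewed, about 12 in all and at most 16, crops included, and the job is handed in when it is done.

Besides the shell and the picture viewer there is one more tool, called in YAML: its name, and indented under it one key for each argument. move_arm: Moves the arm, as the interface text tells. Its arguments: {"type":"object","properties":{"linear":{"type":"array"},"angular":{"type":"array"},"fingers":{"type":"array"}},"required":["linear","angular","fingers"]}

```bash
mkdir -p pics; python3 - <<'E'
from rig import *
import cv2,numpy as np
s=read_state();print({k:np.round(v,3).tolist() for k,v in s.items()})
for n in("scene","side"):
    c=capture(n);cv2.imwrite(f"pics/{n}0.png",c["color"][:,:,::-1]);print(n,c["fx"],c["cx"],c["cy"],np.round(c["view"],3).tolist())
s=capture("wrist");cv2.imwrite("pics/wrist0.png",s["color"][:,:,::-1]);print(s["fx"],s["cx"],np.round(s["hand_eye"],4).tolist())
E
```

```text
{'time_s': 0.0, 'joint_positions': [58.585, 30.28, 82.158, -0.001, 67.689, -10.227], 'qvel': [0.011, 0.02, 0.051, -0.058, -0.006, -0.003], 'tau': [0.001, -44.003, -17.66, 0.063, 0.058, -0.0], 'position': [0.225, 0.582, 0.222], 'tcp_rot': [[-0.932, 0.361, -0.001], [0.361, 0.932, -0.002], [0.0, -0.002, -1.0]], 'force': [-0.778, -0.359, -0.362], 'moment': [0.018, 0.016, 0.003], 'opening': 0.999}
scene 411.3033980440499 251.1852323563162 199.11036131777493 [[0.643, 0.766, -0.012, -0.361], [0.594, -0.508, -0.624, -0.282], [-0.484, 0.394, -0.782, 1.248], [0.0, 0.0, 0.0, 1.0]]
side 363.9903710880252 256.20017329222924 185.37485750226347 [[-0.999, -0.05, -0.001, 0.547], [-0.036, 0.743, -0.669, 0.051], [0.034, -0.668, -0.744, 0.78], [0.0, 0.0, 0.0, 1.0]]
296.44046067443384 253.1835769846721 [[0.0006, -0.954, -0.2997, 0.0822], [1.0, 0.0007, -0.0004, 0.0004], [0.0006, -0.2997, 0.954, -0.1632], [0.0, 0.0, 0.0, 1.0]]
```

View pics/scene0.png

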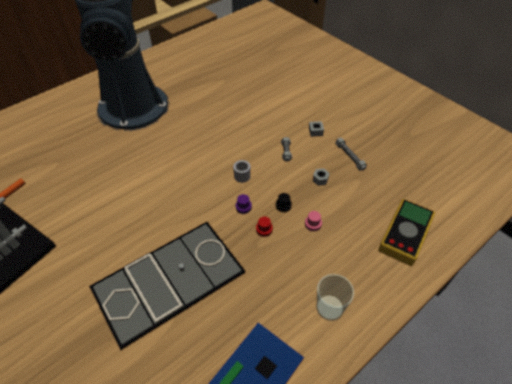

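View pics/side0.png

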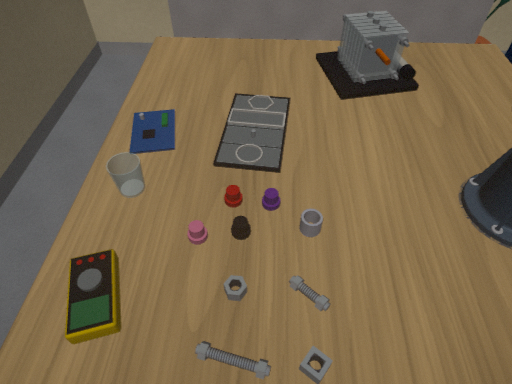

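Scene and side views show the tray (row order hex, trough, post, cup), the long rod at about (350,152) in scene and (232,359) in side, the hex nut (321,177)/(235,288), square nut (316,129)/(316,364), short rod (287,149)/(309,292), sleeve (242,171)/(311,223) and plug (284,203)/(241,228).

```bash
cat > h.py <<'E'
from rig import *
import cv2,numpy as np
def ray(c,uv,st=None):
    d=np.array([(uv[0]-c["cx"])/c["fx"],(uv[1]-c["cy"])/c["fy"],1.])
    if "view" in c: T=np.linalg.inv(c["view"])
    else:
        P=np.eye(4);P[:3,:3]=st["tcp_rot"];P[:3,3]=st["position"];T=P@c["hand_eye"]
    return T[:3,3],T[:3,:3]@d
def plane(c,uv,z,st=None):
    o,d=ray(c,uv,st);return (o+d*(z-o[2])/d[2])[:2]
def project(c,p,st=None):
    if "view" in c: T=np.array(c["view"])
    else:
        P=np.eye(4);P[:3,:3]=st["tcp_rot"];P[:3,3]=st["position"];T=np.linalg.inv(P@c["hand_eye"])
    q=T[:3,:3]@p+T[:3,3];return np.array([q[0]/q[2]*c["fx"]+c["cx"],q[1]/q[2]*c["fy"]+c["cy"]])
def go(p,yaw=None):
    "shift (cm) and turn to world TCP p, tool down, jaws (tool y) along yaw deg (mod 180)"
    s=read_state();R=np.array(s["tcp_rot"]);print("lin",np.round(R.T@(np.array(p)-s["position"])*100,2))
    if yaw is not None:
        a=np.radians(yaw);best=None
        for k in(0,np.pi):
            y=np.array([np.cos(a+k),np.sin(a+k),0]);z=np.array([0,0,-1.]);D=np.c_[np.cross(y,z),y,z]
            w=cv2.Rodrigues(R.T@D)[0].ravel()
            print("  ang",np.round(w,3))
    print("  j6",s["joint_positions"][5].round(1),"t",s["time_s"])
E
python3 - <<'E'
from h import *
a=capture("scene");b=capture("side")
P={"rodA":((339,141),(203,351),.012),"rodB":((363,166),(263,367),.012),"hex":((321,177),(235,288),.015),"sq":((316,129),(316,364),.012),
"srA":((287,143),(296,283),.012),"srB":((287,156),(323,301),.012),"sleeve":((242,171),(311,223),.02),"plug":((284,203),(241,228),.018),
"cup":((210,252),(249,154),.011),"hexp":((121,303),(261,102),.011),"post":((182,267),(253,132),.025),
"purple":((244,204),(271,199),.018),"red":((264,226),(233,196),.018),"pink":((314,221),(197,232),.018)}
for n,(u,v,z) in P.items(): print(n,plane(a,u,z).round(3),plane(b,v,z).round(3))
E
```

```text
rodA [0.518 0.349] [0.616 0.324]
rodB [0.622 0.327] [0.521 0.343]
hex [0.58  0.215] [0.575 0.217]
sq [0.443 0.337] [0.439 0.335]
srA [0.432 0.236] [0.467 0.2  ]
srB [0.468 0.203] [0.421 0.232]
sleeve [0.437 0.073] [0.434 0.072]
plug [0.582 0.085] [0.574 0.09 ]
cup [ 0.573 -0.129] [ 0.572 -0.133]
hexp [ 0.552 -0.339] [ 0.552 -0.347]
post [ 0.572 -0.2  ] [ 0.566 -0.199]
purple [0.522 0.01 ] [0.516 0.011]
red [0.601 0.005] [0.598 0.007]
pink [0.666 0.102] [0.66  0.103]
```

View pics/wrist0.png

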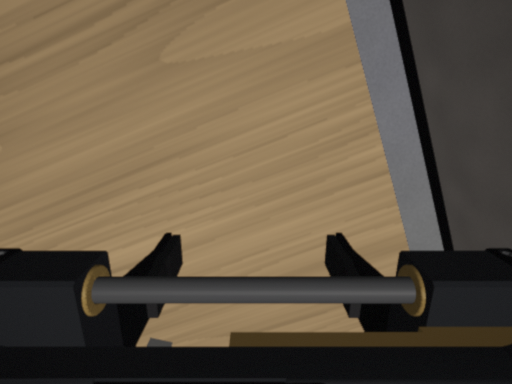

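```bash
python3 -c "
from h import *
go([.568,.336,.2],78.6)"
```

```text
lin [-40.83 -10.61   2.21]
  ang [-0.001 -0.    -0.171]
  ang [-0.000e+00  1.000e-03  2.971e+00]
  j6 -10.2 t 0.25
```

move_arm:
  linear:
    - [-40.8, -10.6, 2.2]
    - [-40.8, -10.6, 2.2]
    - [-40.8, -10.6, 2.2]
    - [-40.8, -10.6, 2.2]
    - [-40.8, -10.6, 2.2]
    - [-40.8, -10.6, 2.2]
    - [-40.8, -10.6, 2.2]
    - [-40.8, -10.6, 2.2]
    - [-40.8, -10.6, 2.2]
    - [-40.8, -10.6, 2.2]
    - [-40.8, -10.6, 2.2]
    - [-40.8, -10.6, 2.2]
  angular:
    - [0, 0, -0.17]
    - [0, 0, -0.17]
    - [0, 0, -0.17]
    - [0, 0, -0.17]
    - [0, 0, -0.17]
    - [0, 0, -0.17]
    - [0, 0, -0.17]
    - [0, 0, -0.17]
    - [0, 0, -0.17]
    - [0, 0, -0.17]
    - [0, 0, -0.17]
    - [0, 0, -0.17]
  fingers: [-1, -1, -1, -1, -1, -1, -1, -1, -1, -1, -1, -1]

```text
time_s: 1.25
position: [0.5705, 0.3336, 0.1995]
tcp_rot: [[-0.979, 0.203, 0.0], [0.203, 0.979, -0.001], [-0.0, -0.001, -1.0]]
force: [-0.3, 0.4, -0.1]
opening: 1.001
```

```bash
python3 - <<'E'
from h import *
s=read_state();print(s["position"],s["tcp_rot"],s["time_s"])
c=capture("wrist");im=c["color"][:,:,::-1].copy()
for n,p in {"rod":[.568,.336,.012],"hex":[.577,.216,.012],"plug":[.577,.088,.018]}.items(): print(n,project(c,np.array(p),s).round(0))
cv2.imwrite("pics/w1.png",cv2.resize(im,(768,576)))
E
```

```text
[0.5705489  0.33361397 0.19948434] [[-9.79116794e-01  2.03298555e-01  3.15976266e-05]
 [ 2.03298397e-01  9.79116204e-01 -1.10528701e-03]
 [-2.55641001e-04 -1.07578133e-03 -9.99999389e-01]] 1.25
rod [255. 174.]
hex [162. 200.]
plug [ 62. 222.]
```

View pics/w1.png

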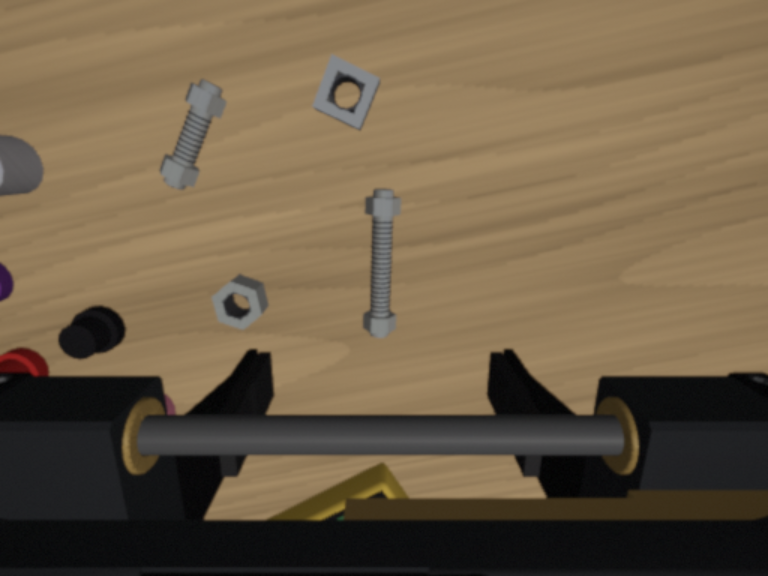

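Rod runs from (384,190) to (379,335), the hex nut's top face is at (240,300) and the plug's flange at about (97,328), all in 1.5x pixels. These match the predictions.

```bash
python3 - <<'E'
from h import *
s=read_state();c=capture("wrist")
f=lambda u,v,z:plane(c,(u/1.5,v/1.5),z,s)
A=f(384,190,.013);B=f(379,336,.012);d=A-B
print("rod",A,B,(A+B)/2,np.hypot(*d),np.degrees(np.arctan2(d[1],d[0])))
C=[f(*p,.024) for p in[(240,276),(267,285),(264,309),(243,329),(217,320),(213,297)]]
print("hex",np.mean(C,0),[np.round(np.degrees(np.arctan2(*(x-np.mean(C,0))[::-1])),0) for x in C],[np.hypot(*(x-np.mean(C,0))).round(3) for x in C])
print("bore",f(240,304,.012))
print("plug top",f(80,339,.036))
m=(A+B)/2;y=np.degrees(np.arctan2(d[1],d[0]))%180
go([m[0],m[1],.008],y-90)
E
```

```text
rod [0.51062167 0.35024159] [0.62814985 0.32219727] [0.56938576 0.33621943] 0.12082779378244907 166.57917172547766
hex [0.57323565 0.22028715] [np.float64(164.0), np.float64(112.0), np.float64(63.0), np.float64(-12.0), np.float64(-66.0), np.float64(-114.0)] [np.float64(0.022), np.float64(0.027), np.float64(0.019), np.float64(0.022), np.float64(0.025), np.float64(0.022)]
bore [0.57705795 0.21484662]
plug top [0.57363607 0.09118984]
lin [-0.28  0.08 19.17]
  ang [-0.001 -0.002  0.034]
  ang [ 4.000e-03 -2.000e-03 -3.108e+00]
  j6 -57.5 t 1.35
```

move_arm:
  linear:
    - [-0.28, 0.1, 4]
    - [-0.28, 0.1, 8]
    - [-0.28, 0.1, 12]
    - [-0.28, 0.1, 15.5]
    - [-0.28, 0.1, 18]
    - [-0.28, 0.1, 19.2]
    - [-0.28, 0.1, 19.2]
    - [-0.28, 0.1, 19.2]
    - [-0.28, 0.1, 19.2]
    - [-0.28, 0.1, 19.2]
    - [-0.28, 0.1, 19.2]
    - [-0.28, 0.1, 19.2]
  angular:
    - [0, 0, 0.034]
    - [0, 0, 0.034]
    - [0, 0, 0.034]
    - [0, 0, 0.034]
    - [0, 0, 0.034]
    - [0, 0, 0.034]
    - [0, 0, 0.034]
    - [0, 0, 0.034]
    - [0, 0, 0.034]
    - [0, 0, 0.034]
    - [0, 0, 0.034]
    - [0, 0, 0.034]
  fingers: [-1, -1, -1, -1, -1, -1, -1, 0, 1, 1, 1, 1]

```text
time_s: 2.35
position: [0.5703, 0.3368, 0.0093]
tcp_rot: [[-0.973, 0.232, 0.0], [0.232, 0.973, 0.0], [0.0, 0.0, -1.0]]
force: [-0.7, -0.6, -0.5]
opening: 0.709
```

move_arm:
  linear:
    - [0, 0, 0]
    - [0, 0, 0]
    - [0, 0, 0]
    - [0, 0, 0]
    - [0, 0, 0]
    - [0, 0, 0]
  angular:
    - [0, 0, 0]
    - [0, 0, 0]
    - [0, 0, 0]
    - [0, 0, 0]
    - [0, 0, 0]
    - [0, 0, 0]
  fingers: [1, 1, 1, 1, 1, 1]

```text
time_s: 2.85
position: [0.5702, 0.3368, 0.0091]
tcp_rot: [[-0.973, 0.233, -0.0], [0.233, 0.973, 0.0], [0.0, 0.0, -1.0]]
force: [0.3, 0.4, 0.4]
opening: 0.25
```

move_arm:
  linear:
    - [0, 0, 0]
    - [0, 0, 0]
    - [0, 0, 0]
    - [0, 0, 0]
    - [0, 0, -1]
    - [0, 0, -4]
    - [0, 0, -8]
    - [0, 0, -12]
    - [0, 0, -16]
    - [0, 0, -18]
    - [0, 0, -18]
  angular:
    - [0, 0, 0]
    - [0, 0, 0]
    - [0, 0, 0]
    - [0, 0, 0]
    - [0, 0, 0]
    - [0, 0, 0]
    - [0, 0, 0]
    - [0, 0, 0]
    - [0, 0, 0]
    - [0, 0, 0]
    - [0, 0, 0]
  fingers: [1, 1, 1, 1, 1, 1, 1, 1, 1, 1, 1]

```text
time_s: 3.77
position: [0.5738, 0.3386, 0.1965]
tcp_rot: [[-0.973, 0.232, 0.012], [0.232, 0.973, 0.005], [-0.011, 0.008, -1.0]]
force: [1.1, 1.2, -1.6]
opening: 0.172
```

```bash
python3 -c "
from h import *
go([.5605,-.2715,.18],84.6)"
```

```text
lin [-12.86 -59.66   1.29]
  ang [ 0.007  0.011 -0.14 ]
  ang [ 0.017 -0.011  3.001]
  j6 -55.7 t 3.7667
```

move_arm:
  linear:
    - [-12.9, -59.7, 0.6]
    - [-12.9, -59.7, 0.6]
    - [-12.9, -59.7, 0.6]
    - [-12.9, -59.7, 0.6]
    - [-12.9, -59.7, 0.6]
    - [-12.9, -59.7, 0.6]
    - [-12.9, -59.7, 0.6]
    - [-12.9, -59.7, 0.6]
    - [-12.9, -59.7, 0.6]
    - [-12.9, -59.7, 0.6]
    - [-12.9, -59.7, 0.6]
    - [-12.9, -59.7, 0.6]
  angular:
    - [0.007, 0.011, -0.14]
    - [0.007, 0.011, -0.14]
    - [0.007, 0.011, -0.14]
    - [0.007, 0.011, -0.14]
    - [0.007, 0.011, -0.14]
    - [0.007, 0.011, -0.14]
    - [0.007, 0.011, -0.14]
    - [0.007, 0.011, -0.14]
    - [0.007, 0.011, -0.14]
    - [0.007, 0.011, -0.14]
    - [0.007, 0.011, -0.14]
    - [0.007, 0.011, -0.14]
  fingers: [1, 1, 1, 1, 1, 1, 1, 1, 1, 1, 1, 1]

```text
time_s: 4.77
position: [0.561, -0.1639, 0.1859]
tcp_rot: [[-0.996, 0.095, -0.002], [0.095, 0.996, 0.002], [0.002, 0.002, -1.0]]
force: [0.7, 0.1, -1.7]
opening: 0.176
```

```bash
python3 -c "
from h import *
go([.5605,-.2715,.19],84.6)"
```

```text
lin [ -0.97 -10.71  -0.43]
  ang [ 0.002 -0.002 -0.001]
  ang [-3.000e-03 -3.000e-03  3.141e+00]
  j6 -111.9 t 4.7667
```

move_arm:
  linear:
    - [-1.0, -10.7, -0.4]
    - [-1.0, -10.7, -0.4]
    - [-1.0, -10.7, -0.4]
    - [-1.0, -10.7, -0.4]
    - [-1.0, -10.7, -0.4]
    - [-1.0, -10.7, -0.4]
  angular:
    - [0, 0, 0]
    - [0, 0, 0]
    - [0, 0, 0]
    - [0, 0, 0]
    - [0, 0, 0]
    - [0, 0, 0]
  fingers: [1, 1, 1, 1, 1, 1]

```text
time_s: 5.27
position: [0.5598, -0.27, 0.1882]
tcp_rot: [[-0.995, 0.095, -0.005], [0.095, 0.995, 0.005], [0.005, 0.005, -1.0]]
force: [0.3, 0.2, -1.4]
opening: 0.175
```

```bash
python3 - <<'E'
from h import *
s=read_state();print(s["position"],s["time_s"])
c=capture("wrist");im=c["color"][:,:,::-1].copy()
for n,p in {"hex":[.552,-.343,.011],"trough":[.5605,-.2715,.011],"post":[.569,-.2,.029],"cup":[.5725,-.131,.011]}.items(): print(n,1.5*project(c,np.array(p),s).round(0))
cv2.imwrite("pics/w2.png",cv2.resize(im,(768,576)))
E
```

```text
[ 0.55977671 -0.27001473  0.18818308] 5.2667
hex [285.  268.5]
trough [376.5 270. ]
post [472.5 277.5]
cup [556.5 268.5]
```

View pics/w2.png

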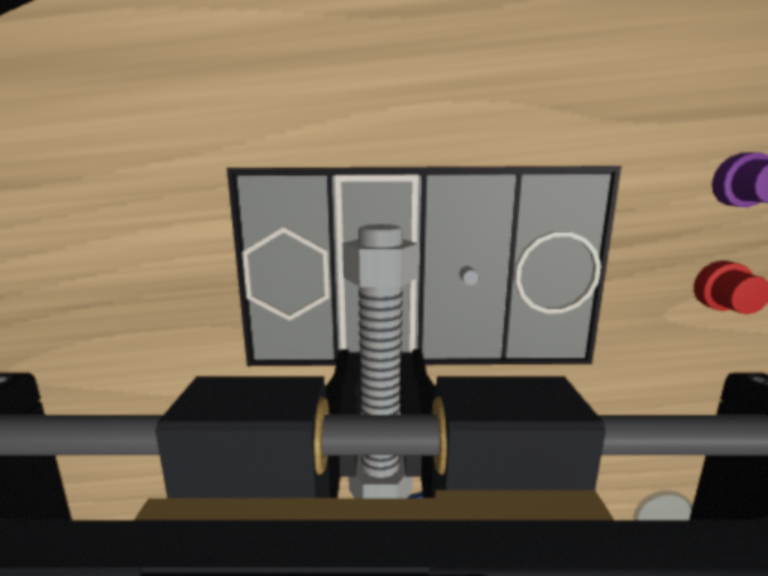

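Tray seen whole: hex pocket centre (286,273), cup centre (559,273), post top (471,276), trough far wall at row 178; the rod hangs straight in the jaws.

```bash
python3 - <<'E'
from h import *
s=read_state();c=capture("wrist")
f=lambda u,v,z:plane(c,(u/1.5,v/1.5),z,s)
h=f(286,273.5,.017);q=f(559,273,.017);p=f(471,275,.029)
print(h,q,p,np.hypot(*(q-h)),np.degrees(np.arctan2(*(q-h)[::-1])), "post exp",h+(q-h)*2/3,"trough",h+(q-h)/3)
K=[f(*x,.011) for x in[(229,169),(619,167),(591,363),(249,364)]];print("corners",np.round(K,4),np.mean(K,0),[np.hypot(*(K[i]-K[i-1])).round(3) for i in range(4)])
print("rod ends",[f(380,228,s["position"][2]+.01),f(380,490,s["position"][2]+.01)])
E
```

```text
[ 0.55528128 -0.34115063] [ 0.5748329  -0.13027866] [ 0.5667359  -0.20067806] 0.21177642776447134 84.70279523751408 post exp [ 0.5683157  -0.20056931] trough [ 0.56179849 -0.27085997]
corners [[ 0.4744 -0.372 ]
 [ 0.4998 -0.0858]
 [ 0.6576 -0.0991]
 [ 0.6312 -0.3856]] [ 0.56573386 -0.23564003] [np.float64(0.157), np.float64(0.287), np.float64(0.158), np.float64(0.288)]
rod ends [array([ 0.50105973, -0.26368572]), array([ 0.60960658, -0.27384098])]
```

```bash
python3 -c "
from h import *
go([.5625,-.2705,.0205],84.7)"
```

```text
lin [-0.3  -0.16 16.82]
  ang [ 0.004 -0.004 -0.001]
  ang [-0.007 -0.006  3.141]
  j6 -120.7 t 5.3667
```

move_arm:
  linear:
    - [-0.3, -0.1, 4]
    - [-0.3, -0.1, 8]
    - [-0.3, -0.1, 11]
    - [-0.3, -0.1, 13.5]
    - [-0.3, -0.1, 15]
    - [-0.3, -0.1, 16]
    - [-0.3, -0.1, 16.6]
    - [-0.3, -0.1, 16.8]
    - [-0.3, -0.1, 16.8]
    - [-0.3, -0.1, 16.8]
  angular:
    - [0.004, -0.004, 0]
    - [0.004, -0.004, 0]
    - [0.004, -0.004, 0]
    - [0.004, -0.004, 0]
    - [0.004, -0.004, 0]
    - [0.004, -0.004, 0]
    - [0.004, -0.004, 0]
    - [0.004, -0.004, 0]
    - [0.004, -0.004, 0]
    - [0.004, -0.004, 0]
  fingers: [1, 1, 1, 1, 1, 1, 1, 1, 1, 1]

```text
time_s: 6.2
position: [0.5634, -0.2701, 0.022]
tcp_rot: [[-0.996, 0.093, 0.002], [0.093, 0.996, -0.002], [-0.002, -0.001, -1.0]]
force: [0.0, 0.1, -1.2]
opening: 0.172
```

move_arm:
  linear:
    - [0, 0, 0.1]
    - [0, 0, 0.2]
    - [0, 0, 0.2]
    - [0, 0, 0.2]
    - [0, 0, 0.2]
    - [0, 0, 0.2]
    - [0, 0, -2]
    - [0, 0, -6]
    - [0, 0, -10]
    - [0, 0, -14]
    - [0, 0, -16]
    - [0, 0, -16]
  angular:
    - [0, 0, 0]
    - [0, 0, 0]
    - [0, 0, 0]
    - [0, 0, 0]
    - [0, 0, 0]
    - [0, 0, 0]
    - [0, 0, 0]
    - [0, 0, 0]
    - [0, 0, 0]
    - [0, 0, 0]
    - [0, 0, 0]
    - [0, 0, 0]
  fingers: [1, 1, 0.2, 0.1, 0.1, 0.1, 0.1, 0.1, 0.1, 0, -0.5, -1]

```text
time_s: 7.2
position: [0.5664, -0.2721, 0.1885]
tcp_rot: [[-0.996, 0.093, 0.012], [0.092, 0.996, -0.009], [-0.013, -0.008, -1.0]]
force: [0.1, 0.2, 0.6]
opening: 0.573
```

```bash
python3 - <<'E'
from h import *
s=read_state();print(s["position"],s["time_s"])
c=capture("wrist");im=c["color"][:,:,::-1].copy()
cv2.imwrite("pics/w3.png",cv2.resize(im,(768,576)))
go([.576,.217,.18],72)
E
```

```text
[ 0.56644263 -0.27214113  0.18849582] 7.2
lin [ 3.42 48.71  0.27]
  ang [-0.004  0.009  0.221]
  ang [-0.013 -0.006 -2.92 ]
  j6 -120.5 t 7.25
```

View pics/w3.png

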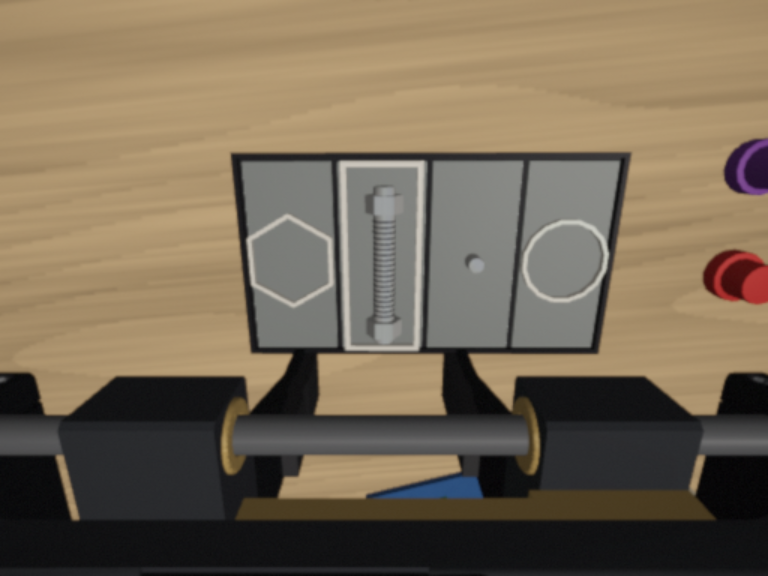

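Rod lies inside the trough, ends at (384,185) and (385,343); the trough inner faces are at rows about 166 and 346, so it sits toward one end. I'll check by number.

```bash
python3 - <<'E'
from h import *
s=read_state();c=capture("wrist")
f=lambda u,v,z:plane(c,(u/1.5,v/1.5),z,s)
A=f(384,186,.025);B=f(385,344,.021);print("rod",A,B,(A+B)/2,np.hypot(*(A-B)))
A=f(383,162,.017);B=f(383,350,.017);print("trough",A,B,(A+B)/2,np.hypot(*(A-B)))
go([.576,.217,.15],72)
E
```

```text
rod [ 0.50292405 -0.26307907] [ 0.62545431 -0.27323714] [ 0.56418918 -0.26815811] 0.1229506027339338
trough [ 0.48684893 -0.2623276 ] [ 0.63234336 -0.27545913] [ 0.55959615 -0.26889337] 0.14608581841230162
lin [ 3.28 48.62  3.17]
  ang [-0.002  0.004  0.221]
  ang [-0.006 -0.003 -2.92 ]
  j6 -120.5 t 7.3
```

move_arm:
  linear:
    - [3.3, 48.6, 2]
    - [3.3, 48.6, 2]
    - [3.3, 48.6, 2]
    - [3.3, 48.6, 2]
    - [3.3, 48.6, 2]
    - [3.3, 48.6, 2]
    - [3.3, 48.6, 2]
    - [3.3, 48.6, 2]
    - [3.3, 48.6, 2]
    - [3.3, 48.6, 2]
    - [3.3, 48.6, 3]
    - [3.3, 48.6, 3]
  angular:
    - [0, 0, 0]
    - [0, 0, 0]
    - [0, 0, 0]
    - [0, 0, 0]
    - [0, 0, 0]
    - [0, 0, 0]
    - [0, 0, 0]
    - [0, 0, 0]
    - [0, 0, 0]
    - [0, 0, 0]
    - [0, 0, 0]
    - [0, 0, 0]
  fingers: [-1, -1, -1, -1, -1, -1, -1, -1, -1, -1, -1, -1]

```text
time_s: 8.3
position: [0.5736, 0.2199, 0.149]
tcp_rot: [[-0.996, 0.091, -0.001], [0.091, 0.996, -0.003], [0.001, -0.003, -1.0]]
force: [1.0, 0.0, 0.3]
opening: 0.999
```

```bash
python3 - <<'E'
from h import *
s=read_state();print(s["position"],s["time_s"])
c=capture("wrist");im=c["color"][:,:,::-1].copy()
u=project(c,np.array([.576,.217,.024]),s).round();print(u)
x,y=int(u[0])-50,int(u[1])-40
cv2.imwrite("pics/w4.png",cv2.resize(im[y:y+80,x:x+100],None,fx=7,fy=7,interpolation=cv2.INTER_CUBIC));print(x,y)
E
```

```text
[0.57362468 0.21994752 0.14895175] 8.3
[251. 194.]
201 154
```

View pics/w4.png

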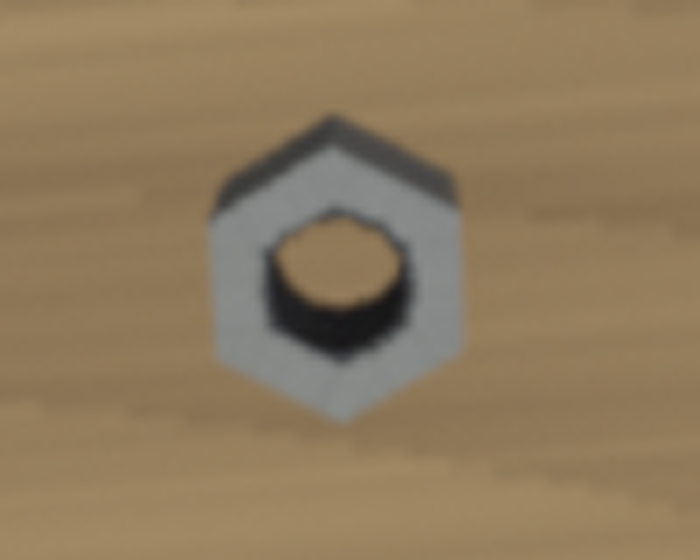

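Nut crop: top face centred at (337,285), its two upright flats face the jaws to within about a degree.

```bash
python3 - <<'E'
from h import *
s=read_state();c=capture("wrist")
p=plane(c,(201+337/7,154+285/7),.024,s);print(p,plane(c,(201+210/7,194.7),.024,s)-plane(c,(201+463/7,194.7),.024,s))
go([*p,.011])
E
```

```text
[0.5759789  0.22029142] [-0.00321222 -0.0363841 ]
lin [-0.34 -0.02 13.72]
  j6 -74.2 t 8.4
```

move_arm:
  linear:
    - [-0.3, 0, 4]
    - [-0.3, 0, 8]
    - [-0.3, 0, 11]
    - [-0.3, 0, 13]
    - [-0.3, 0, 13.7]
    - [-0.3, 0, 13.8]
    - [-0.3, 0, 13.8]
    - [-0.3, 0, 13.8]
    - [-0.3, 0, 13.8]
    - [-0.3, 0, 13.8]
    - [-0.3, 0, 13.8]
    - [-0.3, 0, 13.8]
  angular:
    - [0, 0, 0]
    - [0, 0, 0]
    - [0, 0, 0]
    - [0, 0, 0]
    - [0, 0, 0]
    - [0, 0, 0]
    - [0, 0, 0]
    - [0, 0, 0]
    - [0, 0, 0]
    - [0, 0, 0]
    - [0, 0, 0]
    - [0, 0, 0]
  fingers: [-1, -1, -1, -1, -1, 0, 1, 1, 1, 1, 1, 1]

```text
time_s: 9.4
position: [0.576, 0.2207, 0.0111]
tcp_rot: [[-0.996, 0.087, -0.001], [0.087, 0.996, -0.002], [0.001, -0.002, -1.0]]
force: [0.1, -0.2, 0.8]
opening: 0.556
```

move_arm:
  linear:
    - [0, 0, 0]
    - [0, 0, 0]
    - [0, 0, 0]
    - [0, 0, 0]
    - [0, 0, -1]
    - [0, 0, -4]
    - [0, 0, -8]
    - [0, 0, -12]
    - [0, 0, -14]
    - [0, 0, -14]
  angular:
    - [0, 0, 0]
    - [0, 0, 0]
    - [0, 0, 0]
    - [0, 0, 0]
    - [0, 0, 0]
    - [0, 0, 0]
    - [0, 0, 0]
    - [0, 0, 0]
    - [0, 0, 0]
    - [0, 0, 0]
  fingers: [1, 1, 1, 1, 1, 1, 1, 1, 1, 1]

```text
time_s: 10.23
position: [0.5798, 0.222, 0.1573]
tcp_rot: [[-0.996, 0.087, 0.011], [0.087, 0.996, 0.0], [-0.01, 0.001, -1.0]]
force: [0.8, 1.0, -1.5]
opening: 0.408
```

```bash
python3 -c "
from h import *
go([.555,-.34,.15],84.7)"
```

```text
lin [ -2.4  -56.21   0.69]
  ang [0.001 0.01  0.006]
  ang [-1.600e-02  2.000e-03 -3.136e+00]
  j6 -74.3 t 10.2333
```

move_arm:
  linear:
    - [-2.4, -56.2, 0.7]
    - [-2.4, -56.2, 0.7]
    - [-2.4, -56.2, 0.7]
    - [-2.4, -56.2, 0.7]
    - [-2.4, -56.2, 0.7]
    - [-2.4, -56.2, 0.7]
    - [-2.4, -56.2, 0.7]
    - [-2.4, -56.2, 0.7]
    - [-2.4, -56.2, 0.7]
    - [-2.4, -56.2, 0.7]
    - [-2.4, -56.2, 0.7]
    - [-2.4, -56.2, 0.7]
  angular:
    - [0, 0.01, 0]
    - [0, 0.01, 0]
    - [0, 0.01, 0]
    - [0, 0.01, 0]
    - [0, 0.01, 0]
    - [0, 0.01, 0]
    - [0, 0.01, 0]
    - [0, 0.01, 0]
    - [0, 0.01, 0]
    - [0, 0.01, 0]
    - [0, 0.01, 0]
    - [0, 0.01, 0]
  fingers: [1, 1, 1, 1, 1, 1, 1, 1, 1, 1, 1, 1]

```text
time_s: 11.23
position: [0.5561, -0.2799, 0.1486]
tcp_rot: [[-0.996, 0.087, -0.002], [0.087, 0.996, 0.003], [0.002, 0.003, -1.0]]
force: [0.9, 0.3, -0.7]
opening: 0.409
```

```bash
python3 -c "
from h import *
go([.555,-.34,.15],84.7)"
```

```text
lin [-0.42 -5.99 -0.16]
  ang [ 0.003 -0.002  0.005]
  ang [ 3.000e-03  5.000e-03 -3.136e+00]
  j6 -122.1 t 11.2333
```

move_arm:
  linear:
    - [-0.4, -4, 0]
    - [-0.4, -6, 0]
    - [-0.4, -6, 2]
    - [-0.4, -6, 5]
    - [-0.4, -6, 8]
    - [-0.4, -6, 10.5]
    - [-0.4, -6, 12]
    - [-0.4, -6, 12.5]
    - [-0.4, -6, 12.6]
    - [-0.4, -6, 12.6]
  angular:
    - [0, 0, 0]
    - [0, 0, 0]
    - [0, 0, 0]
    - [0, 0, 0]
    - [0, 0, 0]
    - [0, 0, 0]
    - [0, 0, 0]
    - [0, 0, 0]
    - [0, 0, 0]
    - [0, 0, 0]
  fingers: [1, 1, 1, 1, 1, 1, 1, 1, 1, 1]

```text
time_s: 12.07
position: [0.5532, -0.3384, 0.0216]
tcp_rot: [[-0.996, 0.087, -0.005], [0.087, 0.996, 0.006], [0.005, 0.005, -1.0]]
force: [-0.9, 0.7, -0.0]
opening: 0.412
```

move_arm:
  linear:
    - [0, 0, 0.05]
    - [0, 0, 0.05]
    - [0, 0, 0.05]
    - [0, 0, 0.05]
    - [0, 0, 0.05]
    - [0, 0, -1]
    - [0, 0, -4]
    - [0, 0, -8]
    - [0, 0, -12]
    - [0, 0, -15]
    - [0, 0, -15]
  angular:
    - [0, 0, 0]
    - [0, 0, 0]
    - [0, 0, 0]
    - [0, 0, 0]
    - [0, 0, 0]
    - [0, 0, 0]
    - [0, 0, 0]
    - [0, 0, 0]
    - [0, 0, 0]
    - [0, 0, 0]
    - [0, 0, 0]
  fingers: [1, 0.1, -0.2, -0.2, -0.2, -0.2, -0.2, -0.2, -0.2, -0.4, -0.5]

```text
time_s: 12.98
position: [0.5578, -0.3424, 0.1803]
tcp_rot: [[-0.996, 0.087, 0.007], [0.087, 0.996, -0.005], [-0.008, -0.004, -1.0]]
force: [1.3, -0.2, 1.4]
opening: 0.679
```

```bash
python3 - <<'E'
from h import *
s=read_state();print(s["position"],s["opening"],s["time_s"])
c=capture("wrist");im=c["color"][:,:,::-1].copy()
cv2.imwrite("pics/w5.png",cv2.resize(im,(768,576)))
go([.435,.072,.19],-5.3)
E
```

```text
[ 0.55781024 -0.34242687  0.18030401] 0.6794543297413352 12.9833
lin [15.67 40.11 -1.38]
  ang [0.002 0.003 1.576]
  ang [-0.003  0.002 -1.565]
  j6 -126.4 t 13.0333
```

View pics/w5.png

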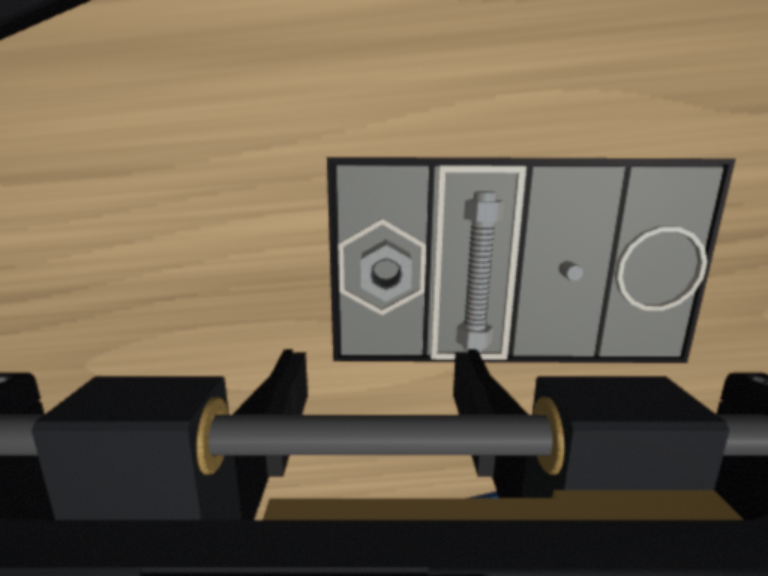

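Nut sits flat inside the hex pocket (386,272), rod still in the trough. Next is the sleeve.

move_arm:
  linear:
    - [15.7, 40.1, -1.4]
    - [15.7, 40.1, -1.4]
    - [15.7, 40.1, -1.4]
    - [15.7, 40.1, -1.4]
    - [15.7, 40.1, -1.4]
    - [15.7, 40.1, -1.4]
    - [15.7, 40.1, -1.4]
    - [15.7, 40.1, -1.4]
    - [15.7, 40.1, -1.4]
    - [15.7, 40.1, -1.4]
    - [15.7, 40.1, -1.4]
    - [15.7, 40.1, -1.4]
  angular:
    - [0, 0, 1.576]
    - [0, 0, 1.576]
    - [0, 0, 1.576]
    - [0, 0, 1.576]
    - [0, 0, 1.576]
    - [0, 0, 1.576]
    - [0, 0, 1.576]
    - [0, 0, 1.576]
    - [0, 0, 1.576]
    - [0, 0, 1.576]
    - [0, 0, 1.576]
    - [0, 0, 1.576]
  fingers: [-1, -1, -1, -1, -1, -1, -1, -1, -1, -1, -1, -1]

```text
time_s: 14.03
position: [0.4305, 0.0761, 0.1894]
tcp_rot: [[-0.035, 0.999, -0.002], [0.999, 0.035, 0.002], [0.002, -0.002, -1.0]]
force: [-1.6, -1.0, 1.3]
opening: 1.001
```

```bash
python3 -c "
from h import *
go([.435,.072,.19],-5.3)"
```

```text
lin [-0.42  0.44 -0.06]
  ang [-0.002 -0.002  0.128]
  ang [ 3.000e-03 -3.000e-03 -3.014e+00]
  j6 -6.9 t 14.0333
```

move_arm:
  linear:
    - [-0.4, 0.4, 0]
    - [-0.4, 0.4, 0]
    - [-0.4, 0.4, 0]
  angular:
    - [0, 0, 0.128]
    - [0, 0, 0.128]
    - [0, 0, 0.128]
  fingers: [-1, -1, -1]

```text
time_s: 14.28
position: [0.434, 0.0724, 0.1889]
tcp_rot: [[0.089, 0.996, -0.004], [0.996, -0.089, 0.002], [0.002, -0.004, -1.0]]
force: [-0.0, 0.2, 0.2]
opening: 0.998
```

```bash
python3 - <<'E'
from h import *
s=read_state();print(s["position"],s["opening"],s["time_s"])
c=capture("wrist");im=c["color"][:,:,::-1].copy()
print(project(c,np.array([.435,.072,.04]),s)*1.5)
cv2.imwrite("pics/w6.png",cv2.resize(im,(768,576)))
E
```

```text
[0.43398547 0.07238254 0.18889088] 0.9978652380954944 14.2833
[381.09950535 278.98632472]
```

View pics/w6.png

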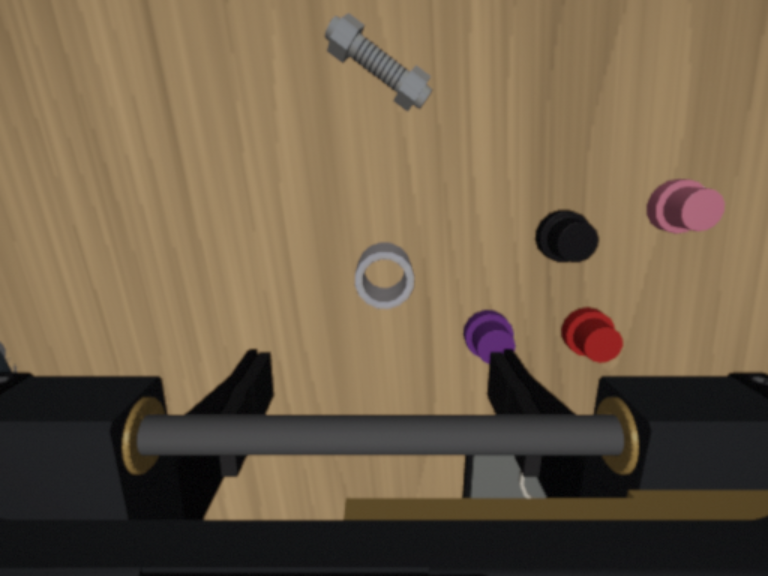

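Sleeve rim centred at (384,279), black plug top at (577,240), purple and red look-alikes at (490,335) and (590,335).

```bash
python3 - <<'E'
from h import *
s=read_state();c=capture("wrist")
f=lambda u,v,z:plane(c,(u/1.5,v/1.5),z,s)
p=f(384.5,279,.04);print("sleeve",p,f(355,279,.04),f(414,279,.04),"plug",f(577,240,.036),f(565,236,.014),"purple",f(488,333,.014))
go([*p,.016],-5.3)
E
```

```text
sleeve [0.43766537 0.07151899] [0.41632621 0.07340803] [0.45899368 0.06963092] plug [0.57713389 0.08703621] [0.57724696 0.08624903] purple [0.51747855 0.01175905]
lin [-0.04  0.4  17.3 ]
  ang [-0.003 -0.002  0.002]
  ang [ 3.00e-03 -5.00e-03 -3.14e+00]
  j6 -0.1 t 14.3833
```

move_arm:
  linear:
    - [0, 0.4, 4]
    - [0, 0.4, 8]
    - [0, 0.4, 12]
    - [0, 0.4, 15]
    - [0, 0.4, 16.8]
    - [0, 0.4, 17.3]
    - [0, 0.4, 17.3]
    - [0, 0.4, 17.3]
    - [0, 0.4, 17.3]
    - [0, 0.4, 17.3]
    - [0, 0.4, 17.3]
    - [0, 0.4, 17.3]
  angular:
    - [0, 0, 0]
    - [0, 0, 0]
    - [0, 0, 0]
    - [0, 0, 0]
    - [0, 0, 0]
    - [0, 0, 0]
    - [0, 0, 0]
    - [0, 0, 0]
    - [0, 0, 0]
    - [0, 0, 0]
    - [0, 0, 0]
    - [0, 0, 0]
  fingers: [-1, -1, -1, -1, -1, -1, 0, 1, 1, 1, 1, 1]

```text
time_s: 15.38
position: [0.4384, 0.0719, 0.017]
tcp_rot: [[0.09, 0.996, -0.001], [0.996, -0.09, 0.002], [0.002, -0.001, -1.0]]
force: [0.4, -1.1, 0.7]
opening: 0.631
```

move_arm:
  linear:
    - [0, 0, 0]
    - [0, 0, 0]
    - [0, 0, 0]
    - [0, 0, 0]
    - [0, 0, -1]
    - [0, 0, -4]
    - [0, 0, -8]
    - [0, 0, -12]
    - [0, 0, -14]
    - [0, 0, -14]
  angular:
    - [0, 0, 0]
    - [0, 0, 0]
    - [0, 0, 0]
    - [0, 0, 0]
    - [0, 0, 0]
    - [0, 0, 0]
    - [0, 0, 0]
    - [0, 0, 0]
    - [0, 0, 0]
    - [0, 0, 0]
  fingers: [1, 1, 1, 1, 1, 1, 1, 1, 1, 1]

```text
time_s: 16.22
position: [0.4415, 0.0716, 0.161]
tcp_rot: [[0.09, 0.996, 0.009], [0.996, -0.09, 0.001], [0.002, 0.009, -1.0]]
force: [0.9, 0.5, -1.6]
opening: 0.5
```

```bash
python3 -c "
from h import *
go([.567,-.2005,.15],-5.3)"
```

```text
lin [-25.97  14.94   1.19]
  ang [ 0.009 -0.002  0.002]
  ang [ 3.000e-03  1.400e-02 -3.139e+00]
  j6 -0.1 t 16.2167
```

move_arm:
  linear:
    - [-26, 15, 1]
    - [-26, 15, 1]
    - [-26, 15, 1]
    - [-26, 15, 1]
    - [-26, 15, 1]
    - [-26, 15, 1]
    - [-26, 15, 1]
    - [-26, 15, 1]
    - [-26, 15, 1]
    - [-26, 15, 1]
    - [-26, 15, 1]
  angular:
    - [0.009, 0, 0]
    - [0.009, 0, 0]
    - [0.009, 0, 0]
    - [0.009, 0, 0]
    - [0.009, 0, 0]
    - [0.009, 0, 0]
    - [0.009, 0, 0]
    - [0.009, 0, 0]
    - [0.009, 0, 0]
    - [0.009, 0, 0]
    - [0.009, 0, 0]
  fingers: [1, 1, 1, 1, 1, 1, 1, 1, 1, 1, 1]

```text
time_s: 17.13
position: [0.5657, -0.1989, 0.1505]
tcp_rot: [[0.09, 0.996, -0.004], [0.996, -0.09, 0.004], [0.004, -0.004, -1.0]]
force: [-1.0, 1.2, -0.2]
opening: 0.503
```

```bash
python3 -c "
from h import *
go([.567,-.2005,.0285],-5.3)"
```

```text
lin [-0.2  0.2 12.2]
  ang [-0.004 -0.004  0.003]
  ang [ 0.006 -0.007 -3.139]
  j6 -25.0 t 17.1333
```

move_arm:
  linear:
    - [-0.1, 0.1, 3]
    - [-0.1, 0.1, 6]
    - [-0.1, 0.1, 9]
    - [-0.1, 0.1, 10.5]
    - [-0.1, 0.1, 11.5]
    - [-0.1, 0.1, 12]
    - [-0.1, 0.1, 12.2]
    - [-0.1, 0.1, 12.2]
    - [-0.1, 0.1, 12.2]
  angular:
    - [-0.004, -0.004, 0]
    - [-0.004, -0.004, 0]
    - [-0.004, -0.004, 0]
    - [-0.004, -0.004, 0]
    - [-0.004, -0.004, 0]
    - [-0.004, -0.004, 0]
    - [-0.004, -0.004, 0]
    - [-0.004, -0.004, 0]
    - [-0.004, -0.004, 0]
  fingers: [1, 1, 1, 1, 1, 1, 1, 1, 1]

```text
time_s: 17.88
position: [0.5671, -0.1995, 0.0297]
tcp_rot: [[0.089, 0.996, 0.002], [0.996, -0.089, -0.001], [-0.001, 0.002, -1.0]]
force: [1.0, -0.3, -0.5]
opening: 0.501
```

move_arm:
  linear:
    - [0, 0, 0.1]
    - [0, 0, 0.15]
    - [0, 0, 0.15]
    - [0, 0, 0.15]
    - [0, 0, 0.15]
    - [0, 0, 0.15]
    - [0, 0, -1]
    - [0, 0, -4]
    - [0, 0, -8]
    - [0, 0, -12]
    - [0, 0, -15]
    - [0, 0, -15]
  angular:
    - [0, 0, 0]
    - [0, 0, 0]
    - [0, 0, 0]
    - [0, 0, 0]
    - [0, 0, 0]
    - [0, 0, 0]
    - [0, 0, 0]
    - [0, 0, 0]
    - [0, 0, 0]
    - [0, 0, 0]
    - [0, 0, 0]
    - [0, 0, 0]
  fingers: [1, 1, 0, -0.6, -0.8, -0.8, -0.8, -0.8, -0.8, -0.8, -1, -1]

```text
time_s: 18.88
position: [0.5709, -0.2015, 0.1879]
tcp_rot: [[0.089, 0.996, 0.015], [0.996, -0.089, -0.009], [-0.008, 0.016, -1.0]]
force: [0.1, 0.2, 0.7]
opening: 0.961
```

```bash
python3 - <<'E'
from h import *
s=read_state();print(s["position"],s["opening"],s["time_s"])
c=capture("wrist");im=c["color"][:,:,::-1].copy()
cv2.imwrite("pics/w7.png",cv2.resize(im,(768,576)))
go([.577,.087,.17],-5.3)
E
```

```text
[ 0.57089155 -0.20147975  0.18787441] 0.9610212891127807 18.8833
lin [28.73 -1.8   1.3 ]
  ang [0.011 0.005 0.004]
  ang [-0.009  0.018 -3.138]
  j6 -24.9 t 18.9333
```

View pics/w7.png

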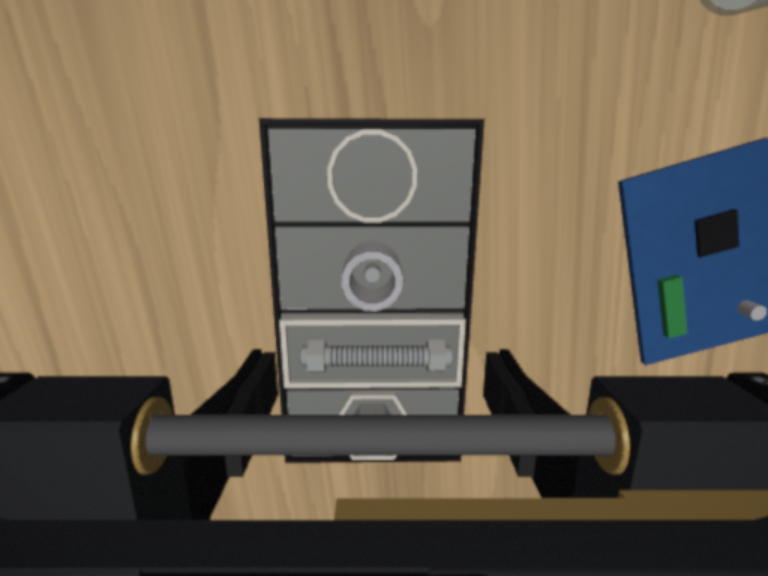

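Sleeve stands over the post, with the post visible inside its bore at (372,275). Next is the plug, with partly opened jaws because of the pink neighbour.

move_arm:
  linear:
    - [28.7, -1.8, 1]
    - [28.7, -1.8, 1]
    - [28.7, -1.8, 1]
    - [28.7, -1.8, 1]
    - [28.7, -1.8, 1]
    - [28.7, -1.8, 1]
    - [28.7, -1.8, 1]
    - [28.7, -1.8, 1]
    - [28.7, -1.8, 1]
    - [28.7, -1.8, 1]
  angular:
    - [0, 0, 0]
    - [0, 0, 0]
    - [0, 0, 0]
    - [0, 0, 0]
    - [0, 0, 0]
    - [0, 0, 0]
    - [0, 0, 0]
    - [0, 0, 0]
    - [0, 0, 0]
    - [0, 0, 0]
  fingers: [-0.2, -0.2, -0.2, -0.2, -0.2, -0.2, -0.2, -0.2, -0.2, -0.2]

```text
time_s: 19.77
position: [0.5762, 0.0866, 0.1723]
tcp_rot: [[0.088, 0.996, 0.009], [0.996, -0.088, -0.007], [-0.006, 0.01, -1.0]]
force: [0.0, -1.1, 0.4]
opening: 0.599
```

```bash
python3 - <<'E'
from h import *
s=read_state();print(s["position"],s["opening"],s["time_s"])
c=capture("wrist");im=c["color"][:,:,::-1].copy()
print(project(c,np.array([.577,.087,.036]),s)*1.5)
cv2.imwrite("pics/w8.png",cv2.resize(im,(768,576)))
E
```

```text
[0.5761808  0.08663482 0.17230438] 0.5989470013087256 19.7667
[378.0435215 281.1619507]
```

View pics/w8.png

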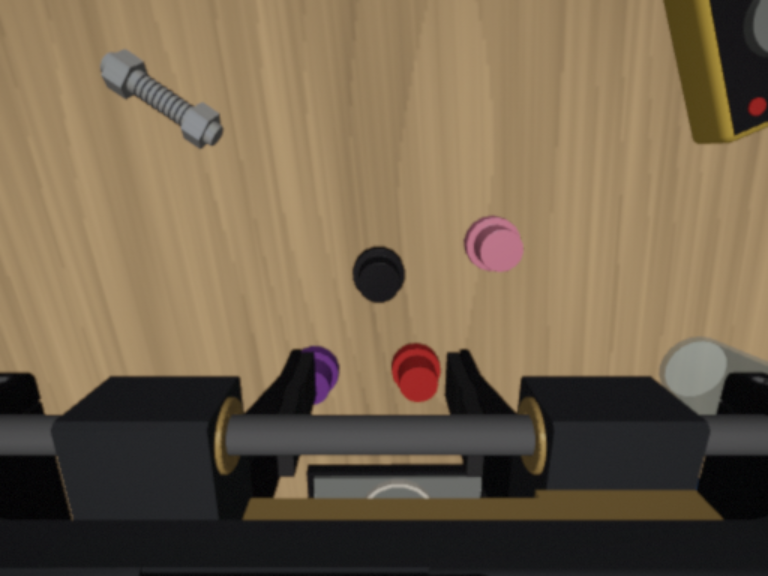

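Plug top centred at (380,279) as predicted; the glass at (700,365) needs a clearance check against the gripper body.

```bash
python3 - <<'E'
from h import *
s=read_state();c=capture("wrist")
f=lambda u,v,z:plane(c,(u/1.5,v/1.5),z,s)
p=f(380,279,.036);print(p,"glass rim",f(662,370,.09),f(695,368,.09))
a=capture("scene");print("glass base",plane(a,(331,307),0),plane(capture("side"),(131,188),0))
go([*p,.017],-5.3)
E
```

```text
[0.57884994 0.08761414] glass rim [0.74721846 0.02879897] [0.76741505 0.02826563]
glass base [ 0.8322825  -0.01506698] [ 0.83199779 -0.02046628]
lin [ 0.35 -0.   15.58]
  ang [0.011 0.006 0.001]
  ang [-0.009  0.017 -3.14 ]
  j6 3.1 t 19.9667
```

move_arm:
  linear:
    - [0.3, 0, 4]
    - [0.3, 0, 8]
    - [0.3, 0, 11.5]
    - [0.3, 0, 14]
    - [0.3, 0, 15.2]
    - [0.3, 0, 15.6]
    - [0.3, 0, 15.6]
    - [0.3, 0, 15.6]
    - [0.3, 0, 15.6]
    - [0.3, 0, 15.6]
    - [0.3, 0, 15.6]
    - [0.3, 0, 15.6]
  angular:
    - [0.011, 0.006, 0]
    - [0.011, 0.006, 0]
    - [0.011, 0.006, 0]
    - [0.011, 0.006, 0]
    - [0.011, 0.006, 0]
    - [0.011, 0.006, 0]
    - [0.011, 0.006, 0]
    - [0.011, 0.006, 0]
    - [0.011, 0.006, 0]
    - [0.011, 0.006, 0]
    - [0.011, 0.006, 0]
    - [0.011, 0.006, 0]
  fingers: [-0.2, -0.2, -0.2, -0.2, -0.2, -0.2, -0.2, 0.3, 1, 1, 1, 1]

```text
time_s: 20.97
position: [0.5793, 0.0872, 0.018]
tcp_rot: [[0.091, 0.996, 0.002], [0.996, -0.091, 0.0], [0.0, 0.002, -1.0]]
force: [0.0, -1.0, 5.5]
opening: 0.326
```

move_arm:
  linear:
    - [0, 0, 0]
    - [0, 0, 0]
    - [0, 0, 0]
    - [0, 0, -1]
    - [0, 0, -4]
    - [0, 0, -8]
    - [0, 0, -12]
    - [0, 0, -14]
    - [0, 0, -14]
  angular:
    - [0, 0, 0]
    - [0, 0, 0]
    - [0, 0, 0]
    - [0, 0, 0]
    - [0, 0, 0]
    - [0, 0, 0]
    - [0, 0, 0]
    - [0, 0, 0]
    - [0, 0, 0]
  fingers: [1, 1, 1, 1, 1, 1, 1, 1, 1]

```text
time_s: 21.72
position: [0.5828, 0.0872, 0.1641]
tcp_rot: [[0.091, 0.996, 0.013], [0.996, -0.091, -0.0], [0.001, 0.013, -1.0]]
force: [1.0, 0.4, -0.4]
opening: 0.327
```

```bash
python3 -c "
from h import *
go([.574,-.131,.15],-5.3)"
```

```text
lin [-21.81   1.08   1.41]
  ang [ 0.013 -0.001  0.002]
  ang [ 2.00e-03  2.10e-02 -3.14e+00]
  j6 2.8 t 21.7167
```

move_arm:
  linear:
    - [-21.8, 1.1, 1.4]
    - [-21.8, 1.1, 1.4]
    - [-21.8, 1.1, 1.4]
    - [-21.8, 1.1, 1.4]
    - [-21.8, 1.1, 1.4]
    - [-21.8, 1.1, 1.4]
    - [-21.8, 1.1, 1.4]
    - [-21.8, 1.1, 1.4]
    - [-21.8, 1.1, 1.4]
  angular:
    - [0.013, 0, 0]
    - [0.013, 0, 0]
    - [0.013, 0, 0]
    - [0.013, 0, 0]
    - [0.013, 0, 0]
    - [0.013, 0, 0]
    - [0.013, 0, 0]
    - [0.013, 0, 0]
    - [0.013, 0, 0]
  fingers: [1, 1, 1, 1, 1, 1, 1, 1, 1]

```text
time_s: 22.47
position: [0.5734, -0.1292, 0.1496]
tcp_rot: [[0.09, 0.996, -0.001], [0.996, -0.09, 0.003], [0.002, -0.001, -1.0]]
force: [-0.3, 1.1, -0.0]
opening: 0.33
```

```bash
python3 -c "
from h import *
go([.574,-.131,.029],-5.3)"
```

```text
lin [-0.21  0.09 12.06]
  ang [-0.001 -0.002  0.003]
  ang [ 4.000e-03 -2.000e-03 -3.139e+00]
  j6 -18.6 t 22.4667
```

move_arm:
  linear:
    - [-0.1, 0.1, 3]
    - [-0.1, 0.1, 6]
    - [-0.1, 0.1, 9]
    - [-0.1, 0.1, 10.5]
    - [-0.1, 0.1, 11.5]
    - [-0.1, 0.1, 12]
    - [-0.1, 0.1, 12.1]
    - [-0.1, 0.1, 12.1]
    - [-0.1, 0.1, 12.1]
  angular:
    - [0, 0, 0]
    - [0, 0, 0]
    - [0, 0, 0]
    - [0, 0, 0]
    - [0, 0, 0]
    - [0, 0, 0]
    - [0, 0, 0]
    - [0, 0, 0]
    - [0, 0, 0]
  fingers: [1, 1, 1, 1, 1, 1, 1, 1, 1]

```text
time_s: 23.22
position: [0.5751, -0.1295, 0.0295]
tcp_rot: [[0.089, 0.996, 0.001], [0.996, -0.089, 0.002], [0.002, 0.001, -1.0]]
force: [0.2, 0.4, -1.5]
opening: 0.325
```

move_arm:
  linear:
    - [0, 0, 0.05]
    - [0, 0, 0.05]
    - [0, 0, 0.05]
    - [0, 0, 0.05]
    - [0, 0, 0.05]
    - [0, 0, 0.05]
    - [0, 0, -1]
    - [0, 0, -4]
    - [0, 0, -8]
    - [0, 0, -12]
    - [0, 0, -15]
    - [0, 0, -15]
  angular:
    - [0, 0, 0]
    - [0, 0, 0]
    - [0, 0, 0]
    - [0, 0, 0]
    - [0, 0, 0]
    - [0, 0, 0]
    - [0, 0, 0]
    - [0, 0, 0]
    - [0, 0, 0]
    - [0, 0, 0]
    - [0, 0, 0]
    - [0, 0, 0]
  fingers: [1, 0.5, 0, -0.2, -0.2, -0.2, -0.2, -0.2, -0.2, -0.2, -0.2, -0.2]

```text
time_s: 24.22
position: [0.5793, -0.1315, 0.1874]
tcp_rot: [[0.089, 0.996, 0.014], [0.996, -0.088, -0.004], [-0.003, 0.015, -1.0]]
force: [0.3, -0.0, 1.2]
opening: 0.598
```

```bash
python3 -c "
from h import *
go([.574,.05,.2],-5.3)"
```

```text
lin [18.03 -2.12 -1.35]
  ang [0.015 0.003 0.004]
  ang [-0.004  0.023 -3.138]
  j6 -18.6 t 24.2167
```

move_arm:
  linear:
    - [-20, 0, -6]
    - [-20, 0, -6]
    - [-20, 0, -6]
    - [-20, 0, -6]
    - [-20, 0, -6]
    - [-20, 0, -6]
    - [-20, 0, -6]
    - [-20, 0, -6]
  angular:
    - [0.015, 0, 0]
    - [0.015, 0, 0]
    - [0.015, 0, 0]
    - [0.015, 0, 0]
    - [0.015, 0, 0]
    - [0.015, 0, 0]
    - [0.015, 0, 0]
    - [0.015, 0, 0]
  fingers: [-0.2, -0.2, -0.2, -0.2, -0.2, -0.2, -0.2, -0.2]

```text
time_s: 24.88
position: [0.5599, -0.3298, 0.2473]
tcp_rot: [[0.09, 0.996, -0.002], [0.996, -0.09, -0.001], [-0.001, -0.002, -1.0]]
force: [0.2, -0.0, -0.1]
opening: 0.601
```

```bash
python3 - <<'E'
from h import *
s=read_state();print(s["position"],np.abs(s["qvel"]).max())
c=capture("wrist");a=capture("side");s0=cv2.imread("pics/side0.png")
cv2.imwrite("pics/w9.png",cv2.resize(c["color"][:,:,::-1][:260],(768,390)))
b=np.hstack([s0[80:384,180:350],a["color"][80:384,180:350,::-1]]);cv2.imwrite("pics/s9.png",cv2.resize(b,None,fx=1.9,fy=1.9))
U=np.array([.0924,.9957]);t=np.array([.5657,-.2356])
for k,z in((-105,.035),(35,.051),(105,.047)): print(k,project(c,np.r_[t+U*k/1e3,z],s).round(0)*1.5)
E
```

```text
[ 0.55993228 -0.32975215  0.24728489] 1.8468070203305411
-105 [376.5 271.5]
35 [376.5  93. ]
105 [376.5 -16.5]
```

View pics/w9.png

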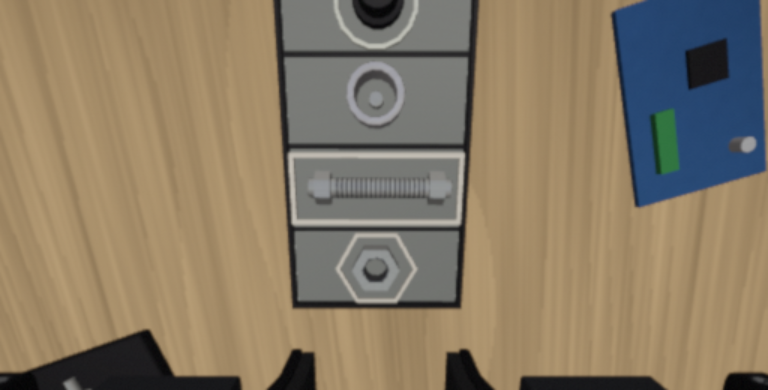

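View pics/s9.png

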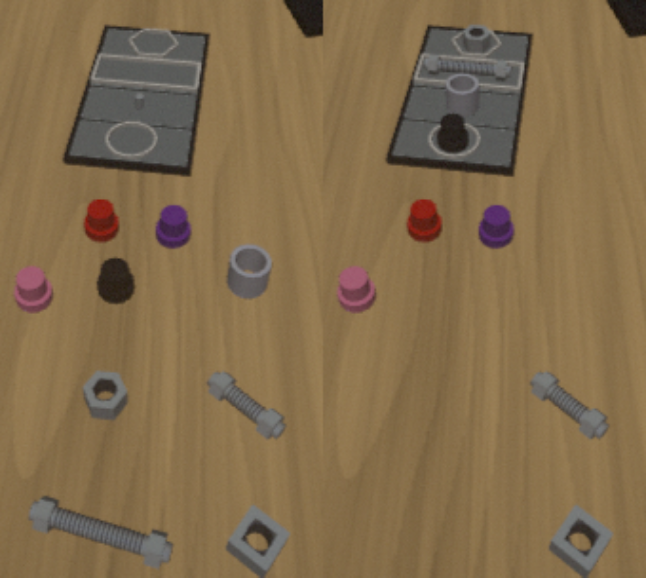

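The wrist view shows nut (376,269), rod (380,187) and sleeve (376,95) in their seats. The before/after side view shows the plug upright in the cup and the look-alikes unmoved.

```bash
python3 -c "
from rig import *
print(hand_in())"
```

```text
the job is handed in; nothing more can be done
None
```

All four parts are in their seats, and I handed the job in at about 25 s of the 99 s allowed. The hand-in gives no verdict.

**Final checks:**
- **Pictures:** the last wrist and side views show all four parts seated, with the nut flat and the sleeve and plug upright. The short rod, square nut and coloured look-alikes had not visibly moved.
- **Position:** the tie rod measured about 5 mm off centre along the trough, against the 16 mm limit. The nut, sleeve and plug look close to centre in the pictures. I did not measure their final offset, or how far down any part sits.
- **Forces:** every force reading I saw was small. The largest was 5.5 N, while gripping the plug.
- **Mismatch:** the gripper read 28.4 mm across the plug's 30 mm neck. The other parts read within about 1 mm of size. The plug carried and placed normally.

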